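# Refill the scent bowl from the dial shaker

## Task

Refill the white bowl with scent beads: with the shaker still lying in its slanted stand, turn its brass dial lid to the largest opening, then lift the shaker out and tip all five beads into the bowl, shaking it if some stick. Lay the empty shaker back in its stand the way it lay, and leave the bowl and everything else on the table where it stands.

Things in the scene. Friction and masses are not known exactly. Their poses are not given: they have to be found in the camera images.
- stand: fixed slanted walnut stand on a brass base plate 128 x 88 mm, 81 mm wide and high; origin on the table, x horizontal. The shaker lies in it with its axis rising 50 deg above the horizontal, lid towards the stand's -x. A ramp carries its underside up to 72 mm from its base, a ledge its base; two cheeks (inner faces 66 mm apart, flaring to 73, outer 81) reach 30 mm up along it and 26 mm above its axis
- cradle (a point): point of the stand where the centre of the shaker's base belongs: (30, 0, 45) mm in the stand's frame. The shaker comes out and goes back straight up and down
- shaker: loose glass shaker, 119 mm long: square body 60 x 60 x 85 mm, round neck, round brass dial lid; 0.28 kg (+-30 %) and the beads. Origin at the centre of its base, z along its axis out through the lid. In the stand its +x side (paper label) looks up and back, its -x side lies on the ramp
- shaker_body (a point): point on the shaker's axis 52 mm from its base, axes as the shaker's: here its two y sides, flat, upright and 60 mm apart, are free above the cheeks for the fingers
- shaker_mouth (a point): middle of the pouring port at the lid's outer face, (-18, 0, 119) mm in the shaker's frame. The port is a sector 110 deg wide on the -x (ramp) side, out to radius 26 mm, in a steel plate fixed under the dial. The beads roll out along the -x wall, freely on a slope of a few degrees, once the lid points below the horizontal with the -x side down
- dial_grip (a point): point on the shaker's axis at mid-height of the dial lid, 108.5 mm from the shaker's base; z is the shaker's axis, x and y turn with the dial. The knurled rim is 60 mm in diameter and 21 mm high (98 to 119 mm from the base); the neck behind it is 57 mm thick, 13 mm long. Grip it across the diameter, coming along the axis
- dial (a joint): angle of the dial lid, rad, growing anticlockwise as one looks at the lid: 0 = the wide window (110 deg, the largest opening) is over the port; 2.09 = medium holes; 4.19 = fine holes. Beads pass only the window. Starts between 1.5 and 2.6: turn it clockwise. Stops at -0.06 and 4.25, stays where it is left, friction 0.02 N m
- bowl: open round white ceramic bowl, loose, 140 mm wide at the rim, 92 mm at the foot, 52 mm tall, walls 5 mm, 0.45 kg; origin at the centre of its underside
- bead0_center (a point): centre of a terracotta-coloured glazed ceramic scent bead, 16 mm in diameter, 10 g, loose inside the shaker
- bead1_center (a point): centre of a terracotta-coloured glazed ceramic scent bead, 16 mm in diameter, 10 g, loose inside the shaker
- bead2_center (a point): centre of a terracotta-coloured glazed ceramic scent bead, 16 mm in diameter, 10 g, loose inside the shaker
- bead3_center (a point): centre of a terracotta-coloured glazed ceramic scent bead, 16 mm in diameter, 10 g, loose inside the shaker
- bead4_center (a point): centre of a terracotta-coloured glazed ceramic scent bead, 16 mm in diameter, 10 g, loose inside the shaker
- plinth_box: fixed walnut display plinth, 296 mm square and 195 mm high, standing corner first towards the robot, with a slate sign on top that reaches about 0.5 m up; origin on the table at its middle
- tester_candle: bystander: open tester candle in glass, 67 mm wide, 74 mm tall, loose; origin at the centre of its underside
- wax_tin: bystander: flat brass-coloured tin, 61 x 88 x 22 mm, loose; origin at the centre of its underside
- candle_left: bystander: lidded candle jar of pale green wax with a pale brass lid, 69 mm wide, 82 mm tall, 0.31 kg, loose; origin at the centre of its underside
- candle_right: bystander: lidded candle jar of pale green wax with a pale brass lid, 69 mm wide, 82 mm tall, 0.31 kg, loose; origin at the centre of its underside
- candle_front: bystander: lidded candle jar of pale green wax with a pale brass lid, 69 mm wide, 82 mm tall, 0.31 kg, loose; origin at the centre of its underside
- card_box: bystander: flat clear-and-white card holder, 65 x 92 x 19 mm, loose; origin at the centre of its underside
There are look-alikes about, which are no part of the job. Several things have the shape of the bowl; the one meant has the colours described above.

How it is judged:
By the outcome, as a careful person would: the job done as asked, in the order asked, and still so for the second after the job is handed in, with the robot touching nothing.
It also fails if it takes over 67 s, if anything falls off the work surface, if the arm or the gripper's body presses on something with over 40 N, if the wrist force passes 120 N, or if a joint passes its speed limit or range.

## Robot

A 6-joint arm with a two-finger parallel gripper is mounted at the origin on a cart in front of the work surface, level with it; the furniture and walls round the work are solid. World frame = base frame: x ahead of the robot, y to its left, z up, the work surface at z = 0. Lengths are in mm, angles in degrees, forces in N, time in s.
With the tool pointing down it reaches from about 350 to 850 mm from the base axis. Payload 8.1 kg.
Tool frame: the origin (TCP) lies midway between the tips of the shut fingers; the grasp point (between the pads) lies 19 mm behind it; z points along the fingers, y is the line along which they close (so a half turn about z gives the same grasp; the last joint's range is limited). The gripper opens to 85 mm and grips with 20 to 120 N. Pads are 22 mm wide; open, the fingers measure 114 mm over their backs; the gripper's body (76 mm by 85 mm) begins 54 mm behind the grasp point. The pads swing forward as they close: fully open they stand 13 mm farther back than shut.
Start: joints at [-73.362, 7.471, 85.268, -0, 87.261, -4.893], TCP at [220.23, -558.125, 198.192] pointing down, gripper open.
Joint ranges: [-169.43, 169.43], [-51.17, 129.36], [1.28, 143.12], [-76.62, 256.62], [0, 156.53], [-152.29, 152.29]. Speed limits (degrees/s): [136.94, 136.94, 159.86, 180, 180, 180].

## Interface

Orientations are given as [roll, pitch, yaw] about the fixed x, y, z axes, in that order (R = Rz(yaw) Ry(pitch) Rx(roll)).
In Python, from bench import r gives the robot as it stands. The module is installed in compiled form; this text tells all that it offers.
- The arm moves only by the tool jog_arm, never from a script. Its argument "rows" is a list of rows, each a list of 2 entries, a list of its own where there are three numbers: the shift along the tool's x, y, z in mm, then the turn, a rotation vector about the tool's x, y, z in rad. A call has 1 to 10 rows; each row is the pose to reach, as a shift and turn from the pose commanded when the call began, along the tool's axes at that moment; what a row does not reach only later rows make up. A row lasts 1/10 s, in which the tool goes at most 50 mm and 8.59 degrees, less where a joint would pass 70% of its speed; a pose out of reach is approached as far as the arm can. A call with a gripper value outside its range is refused whole. "grip" is the finger opening in mm, from 0 to 85.4, set as the call begins (left out, the last holds). The fingers move at their own pace and stop on an object; "force" is the grip in N (left out, the last holds). Time passes only in rows, so rows that repeat a pose let the fingers close. It gives the time, the measured TCP pose, the force, the opening and the grip force at its end, in the units of the state.
- r.sense(): the state, without advancing time (a new reading comes with each control period).
- r.snapshot(name): name is "side" or "top" or "wrist"; returns (picture, depth): 420x560x3 uint8, blue, green, red; 420x560 float32, mm along the optical axis (not along the pixel's ray), 0 where there is no reading.
- r.camera_params(name): a dict with "fx", "fy", "cx", "cy" (pixels), "pose" (4x4, takes a point from camera to world coordinates); the wrist camera has in their place "tool_from_camera" (4x4, takes a point from camera to tool coordinates, whose origin is the TCP and whose axes are the flange's). Camera axes: x right, y down, z forward; pixel columns grow to the right and rows downward; lengths in mm; the calibration is good to about 2 mm. A picture is of the moment at which its call begins: read the wrist's pose just before it. camera_params takes no time and is no camera call.
- r.hand_in(): hands the job in; it is judged then, once.
The state is a dict: "time": time; "joint_pos": joint angles; "qd": joint speeds; "joint_efforts": joint torques, N m; "tool_pos": TCP position; "tcp_rot": TCP orientation; "ft_force": force on the tool from outside, world axes, zero at the start; "wrist_torque": the same for the moment, N m; "finger_gap": finger opening in mm; "grip_force": force on a finger pad.
Only numpy, scipy, OpenCV 4.12 (cv2) and the standard library are available. Lean on these libraries where they do the work, as an engineer would, in place of code of your own. Each camera call takes 0.05 s, during which the arm holds its last target. There are 200 camera calls.

## Working session

There is one attempt and no reset: what is moved stays moved. The work goes in short steps, Python scripts to look and compute and a tool call to move; the robot and the scene stay as the last step left them, time stands still between calls to the robot, and variables do not carry over. Pictures are saved under pics/ and viewed, at most 10 in all, crops included, and the job is handed in when it is done.

Besides the shell and the picture viewer there is one more tool, called after "Request:" by a JSON object that holds its "fn" and its "kwargs", one argument or row to a line. jog_arm: Moves the arm, as the interface text tells. Its arguments: {"type":"object","properties":{"rows":{"type":"array"},"grip":{"type":"number"},"force":{"type":"number"}},"required":["rows"]}

```bash
mkdir -p pics; ls
python3 - <<'E'
from bench import r
import cv2,numpy as np
s=r.sense();print(s)
for n in("side","top"):
    p,d=r.snapshot(n);cv2.imwrite(f"pics/{n}0.png",p);np.save(f"pics/{n}0.npy",d);print(n,r.camera_params(n))
print(r.camera_params("wrist"))
E
```

```text
pics
{'time': 0.0, 'joint_pos': array([-7.33620930e+01,  7.51524264e+00,  8.53294789e+01,  1.68082023e-04,
        8.72617188e+01, -4.89301969e+00]), 'qd': array([ 0.03550191, -0.12445139, -0.01224924, -0.00640262,  0.06627916,
        0.05866501]), 'joint_efforts': array([ 5.64682596e-04, -5.69391596e+01, -5.00558174e+01, -3.36506237e-04,
        1.48060906e-02,  3.43906152e-05]), 'tool_pos': array([ 220.04816947, -557.53361355,  197.1411761 ]), 'tcp_rot': array([-1.79893962e+02, -9.24614416e-03,  2.15309099e+01]), 'ft_force': array([-0.27161071, -0.73596483, -0.04747079]), 'wrist_torque': array([ 0.01550491, -0.04920648,  0.01107367]), 'grip_force': 0.0, 'finger_gap': 85.45547393026732}
side {'fx': 434.9512003413836, 'fy': 434.9512003413836, 'cx': 286.0807874730047, 'cy': 204.27736985782354, 'pose': array([[-9.97214799e-01,  5.46190122e-02, -5.07878718e-02,
         6.27569340e+02],
       [ 7.43668115e-02,  6.76339354e-01, -7.32826484e-01,
         8.95437401e+02],
       [-5.67642223e-03, -7.34562347e-01, -6.78517455e-01,
         9.25784089e+02],
       [ 0.00000000e+00,  0.0000
[... 276 characters left out ...]
1,  2.19726358e-02, -1.59601717e-02,
         4.24930004e+00],
       [ 1.37195344e-02, -9.85963716e-02, -9.95032929e-01,
         1.69053530e+03],
       [ 0.00000000e+00,  0.00000000e+00,  0.00000000e+00,
         1.00000000e+00]])}
{'fx': 376.67457024118295, 'fy': 376.67457024118295, 'cx': 276.3781611844492, 'cy': 208.31703644344643, 'tool_from_camera': array([[-9.29767312e-05, -9.52787840e-01, -3.03636829e-01,
         7.71073815e+01],
       [ 9.99999831e-01,  8.56100681e-05, -5.74847749e-04,
        -6.14136118e-01],
       [ 5.73702315e-04, -3.03636831e-01,  9.52787671e-01,
        -1.75192039e+02],
       [ 0.00000000e+00,  0.00000000e+00,  0.00000000e+00,
         1.00000000e+00]])}
```

View pics/side0.png

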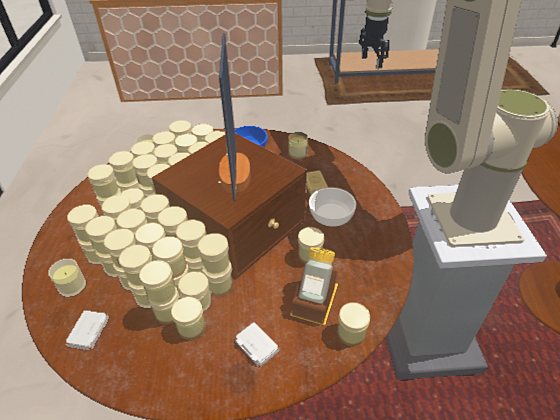

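View pics/top0.png

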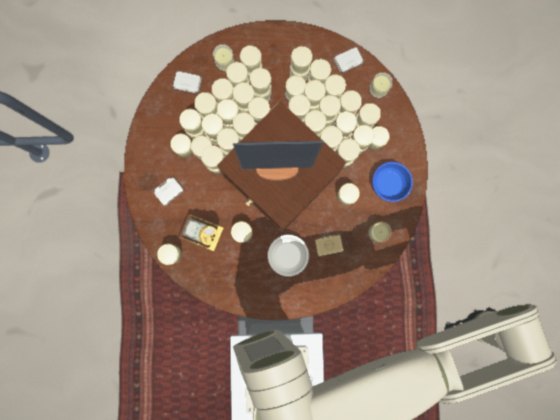

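```bash
cat > h.py <<'E'
import cv2,numpy as np
from bench import r
from scipy.spatial.transform import Rotation as R
def cloud(d,c,T=None):
    v,u=np.mgrid[:d.shape[0],:d.shape[1]]
    P=np.stack([(u-c["cx"])/c["fx"]*d,(v-c["cy"])/c["fy"]*d,d],-1)
    T=c["pose"] if T is None else T
    W=P@T[:3,:3].T+T[:3,3]; W[d<=0]=np.nan; return W
def tool(s):
    T=np.eye(4);T[:3,:3]=R.from_euler("xyz",s["tcp_rot"],degrees=True).as_matrix();T[:3,3]=s["tool_pos"];return T
E
python3 - <<'E'
from h import *
np.set_printoptions(precision=1,suppress=True)
S=cv2.imread("pics/side0.png");Tp=cv2.imread("pics/top0.png")
WS=cloud(np.load("pics/side0.npy"),r.camera_params("side"));WT=cloud(np.load("pics/top0.npy"),r.camera_params("top"))
# bowl rim
m=(np.hypot(*(np.mgrid[:420,:560]-np.array([256,288])[:,None,None]))<26)
hs=cv2.cvtColor(Tp,cv2.COLOR_BGR2HSV)
b=m&(WT[...,2]>35)&(WT[...,2]<65); c,rad=cv2.minEnclosingCircle(WT[b][:,:2].astype(np.float32));print("bowl",c,rad,np.nanmedian(WT[b][:,2]))
for n,W,(u,v) in(("t candleN",WT,(241,231)),("t candleF",WT,(168,254)),("t tin",WT,(329,245)),("t candle",WT,(348,193))):
    print(n,np.nanmedian(W[v-3:v+4,u-3:u+4].reshape(-1,3),0))
# table height check
print("table z",WS[380,230],WT[280,180])
# points around the shaker, both views
for n,W in(("s",WS),("t",WT)):
    k=(abs(W[...,0]-490)<100)&(abs(W[...,1]-260)<90)&(W[...,2]>8)&(W[...,2]<170)
    v,u=np.where(k);print(n,k.sum(),u.min(),u.max(),v.min(),v.max(),"zmax",W[k][:,2].max())
pl=WS[275:293,308:325].reshape(-1,3);c0=np.nanmedian(pl,0);pl=pl[~np.isnan(pl[:,0])]
n=np.linalg.svd(pl-pl.mean(0),full_matrices=False)[2][2];print("label",c0,n*np.sign(n[2]))
a=cv2.resize(S[235:335,280:380],(600,600),interpolation=cv2.INTER_CUBIC)
cv2.imwrite("pics/sc.png",a)
E
```

```text
bowl (432.6400146484375, -45.48733901977539) 77.20085906982422 50.70073836428219
t candleN [510.  110.6  82.4]
t candleF [438.4 356.8  82. ]
t tin [ 457.5 -193.1   23.8]
t candle [ 631.5 -256.3   82.5]
table z [722.5 449.4  -0.6] [347.5 332.6   0. ]
s 2514 292 367 248 323 zmax 155.79180998103595
t 1109 170 224 211 267 zmax 160.29886918781858
label [516.1 279.7  97.6] [0.3 0.7 0.6]
```

View pics/sc.png

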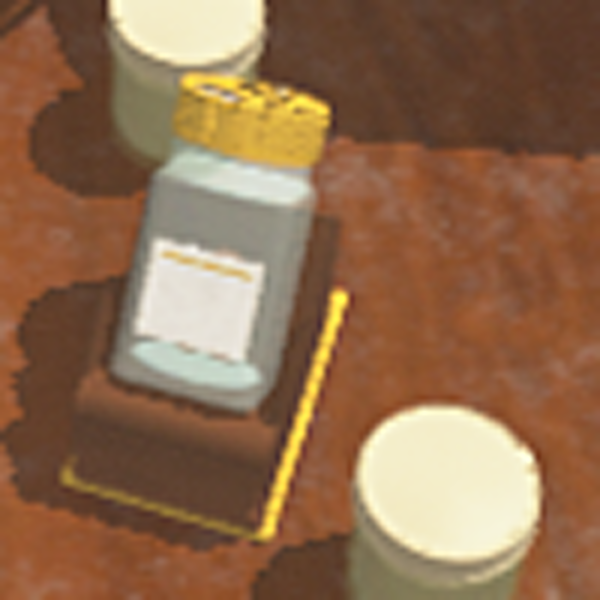

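Run:
```python
from h import *
np.set_printoptions(precision=2,suppress=True)
S=cv2.imread("pics/side0.png");Tp=cv2.imread("pics/top0.png")
cs,ct=r.camera_params("side"),r.camera_params("top")
WS=cloud(np.load("pics/side0.npy"),cs);WT=cloud(np.load("pics/top0.npy"),ct)
def ray(c,u,v,z):
    d=c["pose"][:3,:3]@[(u-c["cx"])/c["fx"],(v-c["cy"])/c["fy"],1];o=c["pose"][:3,3];return o+d*(z-o[2])/d[2]
q=[ray(cs,279.5+a/6,234.5+b/6,3) for a,b in((340,293),(268,537),(65,475))]
print("plate",*q,np.linalg.norm(q[0]-q[1]),np.linalg.norm(q[2]-q[1]))
e=q[0]-q[1];f=q[2]-q[1];print("yaw of +x from long",np.degrees(np.arctan2(-e[1],-e[0])),"short perp",np.degrees(np.arctan2(f[1],f[0])))
pl=WS[275:293,306:322].reshape(-1,3);pl=pl[~np.isnan(pl[:,0])]
n=np.linalg.svd(pl-pl.mean(0),full_matrices=False)[2][2];n*=np.sign(n[2]);print("label n",n,"yaw",np.degrees(np.arctan2(n[1],n[0])),"elev",np.degrees(np.arcsin(n[2])),pl.mean(0))
# bowl mask in each view
for nm,I,c,(u,v) in(("s",S,cs,(332,205)),("t",Tp,ct,(288,256))):
    h=cv2.cvtColor(I,cv2.COLOR_BGR2HSV);m=((h[...,1]<45)&(h[...,2]>70)).astype(np.uint8)
    _,L,st,_=cv2.connectedComponentsWithStats(m,connectivity=4);k=(L==L[v,u])
    cn=max(cv2.findContours(k.astype(np.uint8),0,1)[0],key=cv2.contourArea)[:,0]
    P=np.array([ray(c,a,b,52)[:2] for a,b in cn]);cc,rr=cv2.minEnclosingCircle(P.astype(np.float32));print(nm,st[L[v,u]],cc,rr,P.min(0),P.max(0))
# lid (brass) in both views
for nm,I,W,(x0,y0,x1,y1) in(("s",S,WS,(305,244,338,265)),("t",Tp,WT,(190,215,225,250))):
    h=cv2.cvtColor(I,cv2.COLOR_BGR2HSV);k=np.zeros(h.shape[:2],bool);k[y0:y1,x0:x1]=True
    k&=(h[...,1]>130)&(abs(h[...,0].astype(int)-24)<7)&(h[...,2]>110)&(W[...,2]>90)
    P=W[k];print(nm,k.sum(),P.min(0),P.max(0),np.median(P,0))
```

```text
plate [450.78 212.64   3.  ] [498.69 329.8    3.  ] [577.54 294.72   3.  ] 126.58059725383316 86.30670193864529
yaw of +x from long 67.7619674522568 short perp -23.983519911860874
label n [0.3  0.71 0.64] yaw 67.23117359133887 elev 40.089682563528534 [521.79 278.24  96.66]
s [ 309  188   47   38 1445] (426.869873046875, -31.35115623474121) 83.28323364257812 [ 356.3  -112.64] [495.4   49.36]
t [ 267  234   42   43 1388] (426.3189697265625, -46.12399673461914) 72.59683990478516 [ 354.14 -116.45] [498.1  24.9]
s 275 [466.8  188.31 111.48] [526.63 248.16 155.79] [497.18 234.85 141.05]Traceback (most recent call last):
  File "<stdin>", line 23, in <module>
    return umr_minimum(a, axis, None, out, keepdims, initial, where)
ValueError: zero-size array to reduction operation minimum which has no identity
```

```bash
cat >> h.py <<'E'
yaw=np.radians(67.3); X=np.array([np.cos(yaw),np.sin(yaw),0]); Y=np.array([-np.sin(yaw),np.cos(yaw),0]); Z=np.array([0,0,1.])
st=np.array([514.2,253.7,0]); base=st+30*X+45*Z
c50,s50=np.cos(np.radians(50)),np.sin(np.radians(50))
AX=-c50*X+s50*Z; NX=s50*X+c50*Z   # shaker z, shaker x
def Rq(q1,p,q4,q5,q6): return R.from_euler("ZYZYZ",[q1,p,q4,q5,q6+90],degrees=True).as_matrix()
def ik(Rt,q1,p):
    M=R.from_euler("ZY",[q1,p],degrees=True).as_matrix().T@Rt@R.from_euler("z",-90,degrees=True).as_matrix()
    return R.from_matrix(M).as_euler("ZYZ",degrees=True)
def go(Rt,pt,s=None,Rc=None,pc=None):
    s=s or r.sense();T=tool(s)
    Rc=T[:3,:3] if Rc is None else Rc; pc=T[:3,3] if pc is None else pc
    print("shift",np.round(Rc.T@(np.asarray(pt)-pc),1),"rotvec",np.round(R.from_matrix(Rc.T@Rt).as_rotvec(),3))
np.set_printoptions(precision=2,suppress=True)
E
python3 - <<'E'
from h import *
d=-AX
# any R with z=d, then spin to wanted q6
x=np.cross(Y,d);R0=np.stack([x,Y,d],1)
for p in(80,95,110):
    q=ik(R0,0,p);print(p,q)
q=ik(R0,0,95)
Rt=R0@R.from_euler("z",-65-q[2],degrees=True).as_matrix();print(ik(Rt,0,95),Rt)
print(R.from_matrix(Rt).as_euler("xyz",degrees=True))
go(Rt,base+190*AX); go(Rt,[420,20,300])
E
```

```text
80 [  36.63   83.61 -156.09]
95 [  38.65   71.71 -165.45]
110 [  43.04   60.32 -176.18]
[ 38.65  71.71 -65.  ] [[-0.85  0.46  0.25]
 [ 0.51  0.62  0.59]
 [ 0.12  0.63 -0.77]]
[140.47  -6.7  149.26]
shift [ 507.1 -580.7    7.7] rotvec [-0.25  0.81 -2.08]
shift [ 398.  -464.1 -101.9] rotvec [-0.25  0.81 -2.08]
```

Request:
{"fn": "jog_arm", "kwargs": {
  "rows": [
    [[398, -464, -102], [-0.25, 0.81, -2.08]],
    [[398, -464, -102], [-0.25, 0.81, -2.08]],
    [[398, -464, -102], [-0.25, 0.81, -2.08]],
    [[398, -464, -102], [-0.25, 0.81, -2.08]],
    [[398, -464, -102], [-0.25, 0.81, -2.08]],
    [[398, -464, -102], [-0.25, 0.81, -2.08]],
    [[398, -464, -102], [-0.25, 0.81, -2.08]],
    [[398, -464, -102], [-0.25, 0.81, -2.08]],
    [[398, -464, -102], [-0.25, 0.81, -2.08]],
    [[398, -464, -102], [-0.25, 0.81, -2.08]]
  ],
  "grip": 85
}}

```text
time: 1.1
tool_pos: [381.6, -90.2, 280.6]
tcp_rot: [154.0, -15.3, 107.0]
ft_force: [1.2, -0.7, 0.3]
finger_gap: 84.9
grip_force: 0.0
```

```bash
cat >> h.py <<'E'
Rdial=Rq(0,95,38.65,71.71,-65)
E
python3 - <<'E'
from h import *
s=r.sense();print(s["joint_pos"],s["tool_pos"],s["tcp_rot"],s["time"])
j=s["joint_pos"];print(R.from_matrix(Rq(j[0],j[1]+j[2],*j[3:])).as_euler("xyz",degrees=True))
go(Rdial,[450,100,260]);go(Rdial,base+190*AX)
E
```

```text
Traceback (most recent call last):
  File "h.py", line 24, in <module>
    Rdial=Rq(0,95,38.65,71.71,-65)
  File "h.py", line 15, in Rq
    def Rq(q1,p,q4,q5,q6): return R.from_euler("ZYZYZ",[q1,p,q4,q5,q6+90],degrees=True).as_matrix()
                                  ~~~~~~~~~~~~^^^^^^^^^^^^^^^^^^^^^^^^^^^^^^^^^^^^^^^^^
  File "scipy/spatial/transform/_rotation.pyx", line 1413, in scipy.spatial.transform._rotation.Rotation.from_euler
ValueError: Expected axis specification to be a non-empty string of upto 3 characters, got ZYZYZ
```

```bash
sed -i 's/^def Rq.*/def Rq(q1,p,q4,q5,q6): return (R.from_euler("ZY",[q1,p],degrees=True)*R.from_euler("ZYZ",[q4,q5,q6+90],degrees=True)).as_matrix()/' h.py
python3 - <<'E'
from h import *
s=r.sense();print(s["joint_pos"],s["tool_pos"],s["tcp_rot"],s["time"])
j=s["joint_pos"];print(R.from_matrix(Rq(j[0],j[1]+j[2],*j[3:])).as_euler("xyz",degrees=True))
go(Rdial,[450,100,260]);go(Rdial,base+190*AX)
E
```

```text
[-52.5  -37.73 119.79  30.2  100.76 -60.88] [381.61 -90.23 280.64] [153.96 -15.27 106.95] 1.1
[153.96 -15.27 106.95]
shift [150.9  81.1 109.3] rotvec [-0.08  0.27 -0.69]
shift [187.9  87.7 203.9] rotvec [-0.08  0.27 -0.69]
```

Request:
{"fn": "jog_arm", "kwargs": {
  "rows": [
    [[150, 80, 110], [-0.08, 0.27, -0.69]],
    [[150, 80, 110], [-0.08, 0.27, -0.69]],
    [[150, 80, 110], [-0.08, 0.27, -0.69]],
    [[150, 80, 110], [-0.08, 0.27, -0.69]],
    [[150, 80, 110], [-0.08, 0.27, -0.69]],
    [[188, 88, 204], [-0.08, 0.27, -0.69]],
    [[188, 88, 204], [-0.08, 0.27, -0.69]],
    [[188, 88, 204], [-0.08, 0.27, -0.69]],
    [[188, 88, 204], [-0.08, 0.27, -0.69]]
  ]
}}

```text
time: 2.0
tool_pos: [478.5, 167.8, 188.9]
tcp_rot: [140.9, -6.8, 149.2]
ft_force: [1.4, -0.1, 0.3]
finger_gap: 85.0
grip_force: 0.0
```

Run:
```python
from h import *
s=r.sense();print(s["joint_pos"],s["tool_pos"],s["tcp_rot"],s["time"],s["ft_force"])
p,d=r.snapshot("wrist");cv2.imwrite("pics/w1.png",p);np.save("pics/w1.npy",d)
go(Rdial,base+190*AX)
c=r.camera_params("wrist");T=tool(s)@c["tool_from_camera"];np.save("pics/w1T.npy",T)
for n,P in(("lid",base+119*AX),("base",base)):
    q=np.linalg.inv(T)@np.r_[P,1];print(n,q[0]/q[2]*c["fx"]+c["cx"],q[1]/q[2]*c["fy"]+c["cy"],q[2])
W=cloud(d,c,T);h=cv2.cvtColor(p,cv2.COLOR_BGR2HSV)
L=(W-base)@np.stack([NX,Y,AX],1)   # shaker frame
k=(abs(L[...,2]-119)<8)&(np.hypot(L[...,0],L[...,1])<45)
print(k.sum(),np.nanmedian(L[k],0)); cc,rr=cv2.minEnclosingCircle(L[k][:,:2].astype(np.float32));print(cc,rr)
P=L[k&(abs(L[...,2]-119)<4)];print(P.shape,P.min(0),P.max(0)); A=np.c_[P[:,:2],np.ones(len(P))];print("plane",np.linalg.lstsq(A,P[:,2],rcond=None)[0])
```

```text
[-17.53 -23.87 124.26  40.37  78.88 -82.14] [478.48 167.78 188.86] [140.86  -6.84 149.2 ] 2.0 [ 1.39 -0.09  0.29]
shift [1.7 1.  0.7] rotvec [-0.01  0.   -0.  ]
lid 280.11559677297794 208.20217022320622 257.9066413244685
base 279.65713425992493 171.6436380246638 371.30573744665776
5964 [ -0.63   4.67 118.71]
(-0.8550774455070496, 3.1572210788726807) 30.307626724243164
(5625, 3) [-30.79 -27.14 115.  ] [ 29.01  33.32 121.58]
plane [ -0.02   0.03 118.25]
```

View pics/w1.png

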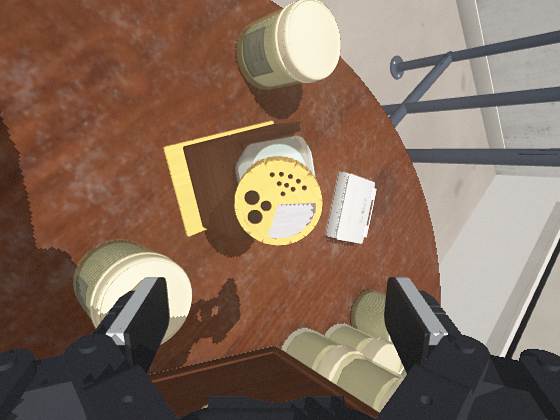

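```bash
cat >> h.py <<'E'
st=st+3*Y; base=base+3*Y
def dial(p,d,c,T):
    L=(cloud(d,c,T)-base)@np.stack([NX,Y,AX],1);h=cv2.cvtColor(p,cv2.COLOR_BGR2HSV)
    k=(np.hypot(L[...,0],L[...,1])<25)&(abs(L[...,2]-115)<12)&(h[...,1]<60)&(h[...,2]>100)
    m=np.median(L[k],0);return k.sum(),m,np.degrees(np.arctan2(-m[1],-m[0]))
E
python3 - <<'E'
from h import *
T=np.load("pics/w1T.npy");c=r.camera_params("wrist")
print(dial(cv2.imread("pics/w1.png"),np.load("pics/w1.npy"),c,T))
go(Rdial,base+86.5*AX);go(Rdial,base+140*AX)
E
```

```text
(np.int64(1129), array([  5.51, -12.82, 115.44]), np.float64(113.2627633225382))
shift [  4.8   1.1 104.2] rotvec [-0.01  0.   -0.  ]
shift [ 4.8  0.8 50.7] rotvec [-0.01  0.   -0.  ]
```

Request:
{"fn": "jog_arm", "kwargs": {
  "rows": [
    [[5, 1, 30], [-0.01, 0, 0]],
    [[5, 1, 55], [-0.01, 0, 0]],
    [[5, 1, 80], [-0.01, 0, 0]],
    [[5, 1, 95], [-0.01, 0, 0]],
    [[5, 1, 104], [-0.01, 0, 0]],
    [[5, 1, 104], [-0.01, 0, 0]]
  ]
}}

```text
time: 2.65
tool_pos: [502.2, 230.4, 111.6]
tcp_rot: [140.2, -6.7, 149.0]
ft_force: [-0.5, -0.3, -0.6]
finger_gap: 84.9
grip_force: 0.0
```

Request:
{"fn": "jog_arm", "kwargs": {
  "rows": [
    [[0, 0, 0], [0, 0, 0]],
    [[0, 0, 0], [0, 0, 0]],
    [[0, 0, 0], [0, 0, 0]],
    [[0, 0, 0], [0, 0, 0]],
    [[0, 0, 0], [0, 0, 0]],
    [[0, 0, 0], [0, 0, 0]],
    [[0, 0, 0], [0, 0, 0]]
  ],
  "grip": 55,
  "force": 25
}}

```text
time: 3.35
tool_pos: [501.8, 230.9, 111.3]
tcp_rot: [140.2, -6.7, 149.1]
ft_force: [-0.4, -0.8, -0.2]
finger_gap: 54.9
grip_force: 0.0
```

Run:
```python
from h import *
s=r.sense();print(s["joint_pos"],s["tool_pos"],s["tcp_rot"],s["time"],s["ft_force"],s["finger_gap"],s["grip_force"])
L=np.stack([NX,Y,AX],1).T;print("tcp in shaker",L@(s["tool_pos"]-base), "force",L@s["ft_force"],"tool z",L@tool(s)[:3,2],"cmd rot",Rdial[:,2]@tool(s)[:3,2])
```

```text
[ -8.13 -14.8  126.27  43.84  64.31 -83.07] [501.79 230.89 111.31] [140.24  -6.67 149.05] 3.35 [-0.37 -0.84 -0.17] 54.881645387335915 0.0
tcp in shaker [-0.14 -0.35 86.68] force [-0.82  0.02  0.46] tool z [ 0. -0. -1.] cmd rot 0.9999864992922364
```

Run:
```python
from h import *
p,d=r.snapshot("wrist");q,_=r.snapshot("side")
a=cv2.resize(q[215:335,270:390],(480,480),interpolation=cv2.INTER_CUBIC)
cv2.imwrite("pics/w2.png",np.hstack([cv2.resize(p[60:,130:430],(320,384)),cv2.resize(a,(384,384))]))
print(r.sense()["finger_gap"],r.sense()["grip_force"])
```

```text
55.02922391580373 0.0
```

View pics/w2.png

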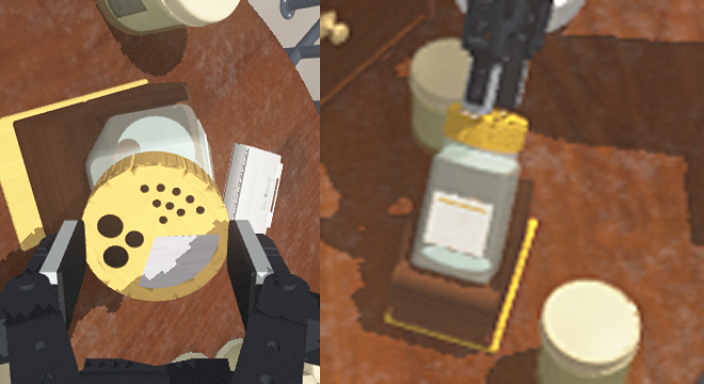

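Run:
```python
from h import *
c=r.camera_params("wrist");s=r.sense();p,d=r.snapshot("wrist");np.save("pics/w3.npy",d)
W=cloud(d,c,c["tool_from_camera"])  # tool frame
h=cv2.cvtColor(p,cv2.COLOR_BGR2HSV)
k=(h[...,1]>120)&(abs(h[...,0].astype(int)-25)<6)&(h[...,2]>130)&(np.hypot(W[...,0],W[...,1])<50)&(abs(W[...,2]+30)<40)
print(k.sum(),np.percentile(W[k],[2,50,98],axis=0))
v,u=np.where(k);print(u.min(),u.max(),v.min(),v.max())
for v in range(220,400,15): print(v,[tuple(np.round(W[v,u]).astype(int)) if d[v,u]>0 else 0 for u in (175,190,200,210,225,280,330,345,355,370)])
```

```text
2920 [[-28.13 -26.68 -33.73]
 [ -5.39   3.82 -32.1 ]
 [ 30.29  26.88 -15.39]]
207 343 202 341
220 [(np.int64(3), np.int64(-62), np.int64(39)), (np.int64(9), np.int64(-49), np.int64(23)), (np.int64(11), np.int64(-41), np.int64(15)), (np.int64(11), np.int64(-36), np.int64(15)), (np.int64(16), np.int64(-26), np.int64(1)), (np.int64(28), np.int64(1), np.int64(-32)), (np.int64(15), np.int64(27), np.int64(5)), (np.int64(-52), np.int64(71), np.int64(194)), (np.int64(-49), np.int64(80), np.int64(186)), (np.int64(-52), np.int64(97), np.int64(195))]
235 [(np.int64(-9), np.int64(-64), np.int64(44)), (np.int64(-2), np.int64(-50), np.int64(27)), (np.int64(2), np.int64(-42), np.int64(18)), (np.int64(3), np.int64(-36), np.int64(15)), (np.int64(21), np.int64(-22), np.int64(-32)), (np.int64(22), np.int64(1), np.int64(-32)), (np.int64(20), np.int64(22), np.int64(-27)), (np.int64(-65), np.int64(70), np.int64(186)), (np.int64(-64), np.int64(80), np.int64(182)), (np.int64(-69), np.int64(98), np.int64(193))]
250 [(np.int64(-22), np.int64(-66), np.int64(50)), (np.int64(-13), np.int64(-52), np.int64(31)), (
[... 3791 characters left out ...]
nt64(-179), np.int64(3), np.int64(121)), (np.int64(-214), np.int64(58), np.int64(162)), (np.int64(-225), np.int64(77), np.int64(174)), (np.int64(-235), np.int64(92), np.int64(186)), (np.int64(18), np.int64(21), np.int64(-105))]
385 [(np.int64(17), np.int64(-23), np.int64(-109)), (np.int64(18), np.int64(-19), np.int64(-110)), (np.int64(-151), np.int64(-62), np.int64(72)), (np.int64(-154), np.int64(-55), np.int64(76)), (np.int64(-162), np.int64(-44), np.int64(84)), (np.int64(-195), np.int64(3), np.int64(119)), (np.int64(-232), np.int64(59), np.int64(160)), (np.int64(-234), np.int64(76), np.int64(161)), (np.int64(-232), np.int64(86), np.int64(159)), (np.int64(17), np.int64(20), np.int64(-109))]
```

Request:
{"fn": "jog_arm", "kwargs": {
  "rows": [
    [[0, 0, 0], [0, 0, 0]],
    [[0, 0, 0], [0, 0, 0]],
    [[0, 0, 0], [0, 0, 0]],
    [[0, 0, 0], [0, 0, 0]],
    [[0, 0, 5], [0, 0, 0]],
    [[0, 0, 10], [0, 0, 0]],
    [[0, 0, 15], [0, 0, 0]],
    [[0, 0, 20], [0, 0, 0]],
    [[0, 0, 20], [0, 0, 0]]
  ],
  "grip": 80
}}

```text
time: 4.4
tool_pos: [506.3, 243.3, 95.1]
tcp_rot: [140.3, -6.7, 149.1]
ft_force: [-0.2, 0.5, -0.6]
finger_gap: 80.4
grip_force: 0.0
```

Request:
{"fn": "jog_arm", "kwargs": {
  "rows": [
    [[0, 0, 0], [0, 0, 0]],
    [[0, 0, 0], [0, 0, 0]],
    [[0, 0, 0], [0, 0, 0]],
    [[0, 0, 0], [0, 0, 0]],
    [[0, 0, 0], [0, 0, 0]],
    [[0, 0, 0], [0, 0, 0]]
  ],
  "grip": 55,
  "force": 25
}}

```text
time: 5.0
tool_pos: [506.9, 242.6, 96.1]
tcp_rot: [140.2, -6.7, 149.1]
ft_force: [-1.9, -3.5, 2.9]
finger_gap: 59.4
grip_force: 26.8
```

Run:
```python
from h import *
c=r.camera_params("wrist");s=r.sense();p,d=r.snapshot("wrist")
print(s["tool_pos"],s["ft_force"],s["finger_gap"],s["grip_force"],s["time"])
W=cloud(d,c,c["tool_from_camera"])
h=cv2.cvtColor(p,cv2.COLOR_BGR2HSV)
k=(h[...,1]>120)&(abs(h[...,0].astype(int)-25)<6)&(h[...,2]>130)&(np.hypot(W[...,0],W[...,1])<50)&(abs(W[...,2]+50)<20)
print("lid z",np.median(W[k],0))
f=(W[...,2]>-100)&(W[...,2]<10)&(abs(W[...,0])<14)&(abs(W[...,1])>32)&(h[...,1]<90)&(abs(W[...,1])<60)
print("finger z hi",f.sum(),np.percentile(W[f][:,2],[50,90,98,100]))
cv2.imwrite("pics/w3.png",p[60:,100:460])
```

```text
[506.89 242.64  96.13] [-1.92 -3.55  2.93] 59.40420289558852 26.832969127817705 5.0
lid z [ -4.42  -0.24 -51.99]
finger z hi 16247 [-91.21 -66.23 -48.56   9.25]
```

View pics/w3.png

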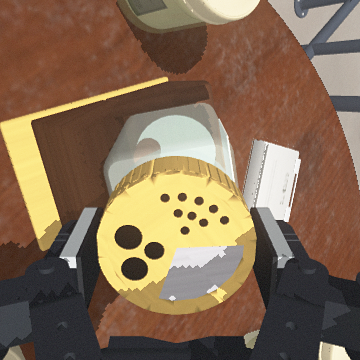

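Request:
{"fn": "jog_arm", "kwargs": {
  "rows": [
    [[0, 0, 0], [0, 0, 0.1]],
    [[0, 0, 0], [0, 0, 0.2]],
    [[0, 0, 0], [0, 0, 0.3]],
    [[0, 0, 0], [0, 0, 0.4]],
    [[0, 0, 0], [0, 0, 0.5]],
    [[0, 0, 0], [0, 0, 0.6]],
    [[0, 0, 0], [0, 0, 0.7]],
    [[0, 0, 0], [0, 0, 0.8]],
    [[0, 0, 0], [0, 0, 0.9]],
    [[0, 0, 0], [0, 0, 1.0]]
  ]
}}

```text
time: 6.05
tool_pos: [507.3, 242.7, 96.4]
tcp_rot: [162.3, -36.7, 95.0]
ft_force: [-1.1, -1.7, 0.8]
finger_gap: 58.6
grip_force: 26.6
```

Request:
{"fn": "jog_arm", "kwargs": {
  "rows": [
    [[0, 0, 0], [0, 0, 0.1]],
    [[0, 0, 0], [0, 0, 0.2]],
    [[0, 0, 0], [0, 0, 0.3]],
    [[0, 0, 0], [0, 0, 0.4]],
    [[0, 0, 0], [0, 0, 0.5]],
    [[0, 0, 0], [0, 0, 0.6]],
    [[0, 0, 0], [0, 0, 0.7]],
    [[0, 0, 0], [0, 0, 0.8]],
    [[0, 0, 0], [0, 0, 0.9]],
    [[0, 0, 0], [0, 0, 0.9]]
  ]
}}

```text
time: 7.05
tool_pos: [507.4, 242.5, 96.2]
tcp_rot: [-157.6, -34.3, 30.7]
ft_force: [0.0, -2.3, -0.2]
finger_gap: 58.6
grip_force: 26.9
```

Run:
```python
from h import *
c=r.camera_params("wrist");s=r.sense();p,d=r.snapshot("wrist")
print(s["joint_pos"],s["tool_pos"],s["ft_force"],s["wrist_torque"],s["finger_gap"],s["grip_force"],s["time"])
print("turned",(R.from_matrix(Rdial.T@tool(s)[:3,:3])).as_rotvec(degrees=True))
T=tool(s)@c["tool_from_camera"];print(dial(p,d,c,T))
W=cloud(d,c,T);L=(W-base)@np.stack([NX,Y,AX],1);h=cv2.cvtColor(p,cv2.COLOR_BGR2HSV)
k=(h[...,1]>120)&(abs(h[...,0].astype(int)-25)<6)&(abs(L[...,2]-119)<6)&(np.hypot(L[...,0],L[...,1])<35)
print(np.median(L[k],0),L[k].min(0),L[k].max(0))
cv2.imwrite("pics/w4.png",p[60:,100:460])
```

```text
[ -6.37 -12.31 125.99  44.73  61.51  25.45] [507.43 242.52  96.22] [ 0.03 -2.34 -0.19] [-0.86 -0.05 -0.28] 58.55330795581373 26.927547518789652 7.05
turned [ -0.4    0.11 109.09]
(np.int64(55), array([-12.56, -16.43, 115.73]), np.float64(52.60005768095736))
[  0.49   4.65 118.86] [-31.22 -29.74 113.  ] [ 29.48  30.79 121.65]
```

View pics/w4.png

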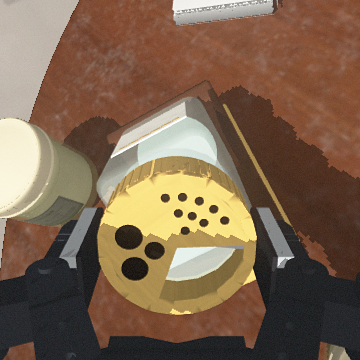

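Request:
{"fn": "jog_arm", "kwargs": {
  "rows": [
    [[0, 0, 0], [0, 0, 0.03]],
    [[0, 0, 0], [0, 0, 0.06]],
    [[0, 0, 0], [0, 0, 0.07]],
    [[0, 0, 0], [0, 0, 0.07]]
  ]
}}

```text
time: 7.5
tool_pos: [507.1, 242.7, 96.2]
tcp_rot: [-155.1, -32.7, 26.4]
ft_force: [1.5, -3.2, 0.2]
finger_gap: 59.2
grip_force: 27.0
```

Run:
```python
from h import *
s=r.sense()
print(s["wrist_torque"],s["ft_force"],s["finger_gap"],"tz",tool(s)[:3,:3].T@s["wrist_torque"])
print("turned",(R.from_matrix(Rdial.T@tool(s)[:3,:3])).as_rotvec(degrees=True))
```

```text
[-0.96 -0.08 -0.47] [ 1.46 -3.17  0.23] 59.249891024925965 tz [-1.01 -0.36  0.07]
turned [ -0.34   0.15 113.  ]
```

Request:
{"fn": "jog_arm", "kwargs": {
  "rows": [
    [[0, 0, 0], [0, 0, 0]],
    [[0, 0, 0], [0, 0, 0]],
    [[0, 0, 0], [0, 0, 0]],
    [[0, 0, 0], [0, 0, 0]],
    [[0, 0, -20], [0, 0, 0]],
    [[0, 0, -50], [0, 0, 0]],
    [[0, 0, -90], [0, 0, 0]],
    [[0, 0, -130], [0, 0, 0]],
    [[0, 0, -130], [0, 0, 0]]
  ],
  "grip": 85
}}

```text
time: 8.4
tool_pos: [476.2, 163.1, 200.2]
tcp_rot: [-155.5, -33.0, 26.4]
ft_force: [1.3, 0.5, 1.0]
finger_gap: 84.9
grip_force: 0.0
```

```bash
cat > dm.py <<'E'
from h import *
def dm(p,d,T,cam=None):
    c=r.camera_params("wrist");W=cloud(d,c,T);F=np.stack([NX,Y,AX],1);h=cv2.cvtColor(p,cv2.COLOR_BGR2HSV)
    # cast rays on lid plane (119)
    v,u=np.mgrid[:420,:560];D=np.stack([(u-c["cx"])/c["fx"],(v-c["cy"])/c["fy"],np.ones(u.shape)],-1)@T[:3,:3].T@F
    o=(T[:3,3]-base)@F;P=o+D*((119-o[2])/D[...,2])[...,None]
    br=(h[...,1]>110)&(abs(h[...,0].astype(int)-25)<7)&(h[...,2]>90)&(np.hypot(P[...,0],P[...,1])<36)
    L=(W-base)@F; k=br&(abs(L[...,2]-119)<5);cc,rr=cv2.minEnclosingCircle(P[k][:,:2].astype(np.float32));print("lid centre",cc,rr)
    Q=P[...,:2]-np.median([cc],0);ins=np.hypot(Q[...,0],Q[...,1])<26
    hole=((h[...,2]<60)&ins).astype(np.uint8)
    n,_,st,ce=cv2.connectedComponentsWithStats(hole)
    for i in range(1,n):
        if st[i,4]>5:
            a=Q[int(ce[i,1]),int(ce[i,0])];print("hole",st[i,4],np.round(ce[i]),a,"ang from -x",np.degrees(np.arctan2(-a[1],-a[0])))
    g=ins&~br&(hole==0)&(h[...,1]<90);print("window",g.sum(),np.degrees(np.arctan2(-np.median(Q[g][:,1]),-np.median(Q[g][:,0]))))
    a=np.degrees(np.arctan2(-Q[g][:,1],-Q[g][:,0]));print(np.percentile(a,[2,10,50,90,98]))
if __name__=="__main__":
    dm(cv2.imread("pics/w1.png"),np.load("pics/w1.npy"),np.load("pics/w1T.npy"))
    c=r.camera_params("wrist");s=r.sense();p,d=r.snapshot("wrist");cv2.imwrite("pics/w5.png",p)
    print(s["tool_pos"],s["joint_pos"]);dm(p,d,tool(s)@c["tool_from_camera"])
E
python3 dm.py
```

```text
lid centre (-0.7782797813415527, 0.6236581802368164) 30.602876663208008
window 1234 115.96155442559733
[ 62.39  71.48 116.17 160.12 168.36]
[476.21 163.06 200.24] [-18.76 -25.78 124.7   40.85  80.06  30.45]
lid centre (-0.5090442299842834, 1.1119755506515503) 30.524761199951172
window 889 9.037245966686838
[-48.13 -38.26  10.93  50.6   56.31]
```

```bash
cat > kin.py <<'E'
from h import *
from scipy.optimize import least_squares
Q=np.array([[-73.362,7.515,85.329,0,87.262,-4.893],[-52.5,-37.73,119.79,30.2,100.76,-60.88],[-17.53,-23.87,124.26,40.37,78.88,-82.14],[-8.13,-14.8,126.27,43.84,64.31,-83.07],[-6.37,-12.31,125.99,44.73,61.51,25.45],[-18.76,-25.78,124.7,40.85,80.06,30.45]])
Pm=np.array([[220.05,-557.5,197.1],[381.61,-90.23,280.64],[478.48,167.78,188.86],[501.79,230.89,111.31],[507.43,242.52,96.22],[476.21,163.06,200.24]])
rz=lambda a,ax:R.from_euler(ax,a,degrees=True).as_matrix()
def fk(q,k):
    a1,d1,L2,a3,L3,d6=k;Rt=Rq(q[0],q[1]+q[2],*q[3:])
    return rz(q[0],"z")@([a1,0,d1]+rz(q[1],"y")@[0,0,L2]+rz(q[1]+q[2],"y")@[a3,0,L3])+Rt@[0,0,d6],Rt
f=least_squares(lambda k:np.ravel([fk(q,k)[0]-p for q,p in zip(Q,Pm)]),[0,300,400,0,400,250])
K=f.x
lo=np.array([-169,-51,1.3,-76,0,-152]);hi=np.array([169,129,143,256,156,152])
def ikn(Rt,p,q0):
    best=None
    for s in (np.array(q0),np.array([20,0,110,60,90,0]),np.array([0,-20,120,-40,90,0]),np.array([0,-20,120,150,90,0])):
        g=least_squares(lambda q:np.r_[(fk(q,K)[0]-p)/1,100*R.from_matrix(fk(q,K)[1].T@Rt).as_rotvec()],np.clip(s,lo+1,hi-1),bounds=(lo,hi))
        if best is None or g.cost<best.cost-.5: best=g
        if best.cost<.5: break
    return best.x,best.cost
if __name__=="__main__":
    print("K",K,"res",np.abs(f.fun).max())
    print("bowlframe; pick options")
    q0=Q[-1]
    for sg in(1,-1):
        z=-NX;y=sg*Y;Rp=np.stack([np.cross(y,z),y,z],1)
        for a in(0,40,120): print(sg,a,*ikn(Rp,base+52*AX+50*z+a*np.array([0,0,1]) if a!=40 else base+52*AX-60*z+50*z,q0))
        for az in(235,247,260,270,285):
            h=np.array([np.cos(np.radians(az)),np.sin(np.radians(az)),0])
            for e in(20,0,-30):
                e_=np.radians(e);ax=h*np.cos(e_)+Z*np.sin(e_);n=-h*np.sin(e_)+Z*np.cos(e_)
                ysh=np.cross(ax,n);yy=sg*ysh;zz=-n;Rr=np.stack([np.cross(yy,zz),yy,zz],1)
                M=np.array([426,-45,90])-30*h;b=M-119*ax+18*n
                x,cst=ikn(Rr,b+52*ax+50*zz,q0);print(sg,az,e,x,round(cst,2))
E
python3 kin.py
```

```text
K [-28.18 421.57 374.82  98.13 585.07 480.76] res 48.41589414284417
bowlframe; pick options
1 0 [  41.1    61.79   42.24  -23.17  120.73 -119.89] 4.260204659451197e-26
1 40 [  42.41   67.35   29.33  -24.14  127.98 -122.02] 1.564495656292109e-24
1 120 [  41.1    53.94   42.24  -25.38  127.9  -123.79] 2.5077883943982858e-24
1 235 20 [  15.46   15.69   94.46  -12.61   85.64 -126.83] 0.0
1 235 0 [   4.09   -3.63  109.76    0.     73.86 -140.91] 0.0
1 235 -30 [  -9.72  -27.7   128.69   16.62   65.19 -152.  ] 278.24
1 247 20 [  19.2    10.77  100.2   -14.79   83.01 -134.18] 0.0
1 247 0 [   5.45   -6.33  112.3     0.     74.03 -151.55] 0.0
1 247 -30 [-32.79 -10.23 123.08  38.81  76.9  152.  ] 159.21
1 260 20 [  22.87    4.44  107.15  -16.96   80.03 -142.47] 0.0
1 260 0 [  12.53  -10.12  115.96   -5.61   74.09 -152.  ] 69.13
1 260 -30 [-27.15  -7.04 117.42  32.16  81.21 152.  ] 27.49
1 270 20 [  25.31   -1.21  112.91  -18.44   77.78 -149.25] 0.0
1 270 0 [  18.34  -13.91  119.76  -10.2    74.03 -152.  ] 222.14
1 270 -30 [-23.06  -4.62 113.6   27.53  84.47 150.95] 0.0
1 285 20 [  1.13 -26.51 1
[... 537 characters left out ...]
 0.0
-1 247 20 [ 19.2   10.77 100.2  -14.79  83.01  45.82] 0.0
-1 247 0 [  5.45  -6.33 112.3    0.    74.03  28.45] 0.0
-1 247 -30 [-24.58 -13.62 121.58  31.11  75.3  -10.54] 0.0
-1 260 20 [ 22.87   4.44 107.15 -16.96  80.03  37.53] 0.0
-1 260 0 [  6.51  -9.68 115.33   0.    74.35  16.51] 0.0
-1 260 -30 [-24.02  -8.32 116.99  29.45  80.64 -21.33] 0.0
-1 270 20 [ 25.31  -1.21 112.91 -18.44  77.78  30.75] 0.0
-1 270 0 [  6.96 -12.52 117.79  -0.    74.73   6.96] 0.0
-1 270 -30 [-23.06  -4.62 113.6   27.53  84.47 -29.05] 0.0
-1 285 20 [ 28.06 -11.22 122.12 -20.2   74.74  19.39] 0.0
-1 285 0 [  6.93 -17.07 121.53  -0.    75.54  -8.07] 0.0
-1 285 -30 [-20.96   0.22 108.89  23.87  89.65 -40.11] 0.0
```

```bash
cat >> h.py <<'E'
def frame(y,z): return np.stack([np.cross(y,z),y,z],1)
Rp=frame(-Y,-NX); G=base+52*AX   # pick orientation, grasp point on the axis
E
python3 - <<'E'
from h import *
print(G,R.from_matrix(Rp).as_euler("xyz",degrees=True))
go(Rp,G+50*NX+150*Z)
E
```

```text
[510.11 251.7   84.83] [180.   50.   67.3]
shift [120.4 -82.2  33. ] rotvec [-0.45 -1.53 -0.46]
```

Request:
{"fn": "jog_arm", "kwargs": {
  "rows": [
    [[120, -82, 33], [-0.45, -1.53, -0.46]],
    [[120, -82, 33], [-0.45, -1.53, -0.46]],
    [[120, -82, 33], [-0.45, -1.53, -0.46]],
    [[120, -82, 33], [-0.45, -1.53, -0.46]],
    [[120, -82, 33], [-0.45, -1.53, -0.46]],
    [[120, -82, 33], [-0.45, -1.53, -0.46]],
    [[120, -82, 33], [-0.45, -1.53, -0.46]],
    [[120, -82, 33], [-0.45, -1.53, -0.46]],
    [[120, -82, 33], [-0.45, -1.53, -0.46]],
    [[120, -82, 33], [-0.45, -1.53, -0.46]]
  ]
}}

```text
time: 9.45
tool_pos: [522.8, 289.6, 262.9]
tcp_rot: [-179.4, 38.5, 62.8]
ft_force: [1.6, -0.3, 0.4]
finger_gap: 85.1
grip_force: 0.0
```

Run:
```python
from h import *
s=r.sense();print(s["joint_pos"],s["tool_pos"],s["tcp_rot"],s["time"],s["ft_force"])
go(Rp,G+50*NX+100*Z)
```

```text
[ 34.87  44.44  39.96 -21.31 128.93  53.72] [522.83 289.59 262.94] [-179.4    38.5    62.84] 9.45 [ 1.64 -0.35  0.37]
shift [27.6  3.4 36.8] rotvec [-0.07 -0.2  -0.06]
```

Request:
{"fn": "jog_arm", "kwargs": {
  "rows": [
    [[28, 3, 37], [-0.07, -0.2, -0.06]],
    [[28, 3, 37], [-0.07, -0.2, -0.06]],
    [[28, 3, 37], [-0.07, -0.2, -0.06]],
    [[28, 3, 37], [-0.07, -0.2, -0.06]],
    [[28, 3, 37], [-0.07, -0.2, -0.06]]
  ]
}}

```text
time: 9.95
tool_pos: [526.2, 286.7, 220.7]
tcp_rot: [179.7, 49.2, 67.2]
ft_force: [0.5, -0.6, -0.4]
finger_gap: 84.7
grip_force: 0.0
```

Run:
```python
from h import *
c=r.camera_params("wrist");s=r.sense();p,d=r.snapshot("wrist")
print(s["joint_pos"],s["tool_pos"],s["tcp_rot"])
T=tool(s)@c["tool_from_camera"];L=(cloud(d,c,T)-base)@np.stack([NX,Y,AX],1)
h=cv2.cvtColor(p,cv2.COLOR_BGR2HSV)
k=(h[...,1]>110)&(abs(h[...,0].astype(int)-25)<7)&(h[...,2]>90)&(np.hypot(L[...,0],L[...,1])<40)&(abs(L[...,2]-108)<20)
print("lid",k.sum(),np.percentile(L[k],[1,50,99],axis=0))
k=(abs(L[...,2]-50)<30)&(L[...,0]>24)&(L[...,0]<36)&(abs(L[...,1])<45)
print("label face",k.sum(),np.percentile(L[k],[1,50,99],axis=0))
a=L[k];A=np.c_[a[:,1:],np.ones(len(a))];print(np.linalg.lstsq(A,a[:,0],rcond=None)[0])
go(Rp,G+50*NX);go(Rp,G-50*NX)
cv2.imwrite("pics/w6.png",p)
```

```text
[ 37.99  54.07  35.16 -30.2  131.83  48.7 ] [526.16 286.7  220.7 ] [179.65  49.24  67.19]
lid 1454 [[  6.68 -27.    98.38]
 [ 23.61   5.96 106.87]
 [ 29.56  30.08 118.48]]
label face 8190 [[ 24.44 -37.25  20.49]
 [ 29.06   0.9   47.9 ]
 [ 31.02  36.32  79.34]]
[ 0.01 -0.   28.97]
shift [79.  -2.  68.2] rotvec [ 0.01 -0.01 -0.  ]
shift [ 77.6  -2.5 168.2] rotvec [ 0.01 -0.01 -0.  ]
```

View pics/w6.png

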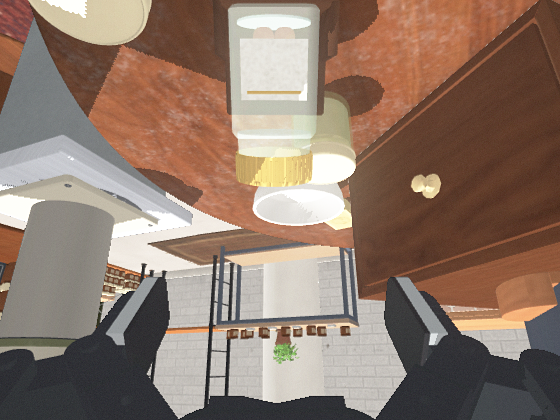

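Request:
{"fn": "jog_arm", "kwargs": {
  "rows": [
    [[40, -1, 34], [0.01, -0.01, 0]],
    [[79, -2, 68], [0.01, -0.01, 0]],
    [[79, -2, 68], [0.01, -0.01, 0]],
    [[78, -2, 95], [0.01, -0.01, 0]],
    [[78, -2, 120], [0.01, -0.01, 0]],
    [[78, -2, 135], [0.01, -0.01, 0]],
    [[78, -2, 150], [0.01, -0.01, 0]],
    [[78, -2, 160], [0.01, -0.01, 0]],
    [[78, -2, 167], [0.01, -0.01, 0]],
    [[78, -2, 167], [0.01, -0.01, 0]]
  ]
}}

```text
time: 11.0
tool_pos: [494.5, 216.0, 51.2]
tcp_rot: [-179.6, 50.1, 67.4]
ft_force: [0.7, 0.6, 0.4]
finger_gap: 85.0
grip_force: 0.0
```

Run:
```python
from h import *
s=r.sense();print(s["joint_pos"],s["tool_pos"],s["tcp_rot"],s["time"],s["ft_force"])
go(Rp,G-48*NX)
```

```text
[ 35.23  51.21  58.32 -26.04 113.7   57.01] [494.46 215.98  51.19] [-179.56   50.14   67.39] 11.0 [0.72 0.6  0.38]
shift [-0.7  0.6 -3.5] rotvec [-0.01  0.    0.  ]
```

Request:
{"fn": "jog_arm", "kwargs": {
  "rows": [
    [[0, 0, 0], [0, 0, 0]],
    [[0, 0, 0], [0, 0, 0]],
    [[0, 0, 0], [0, 0, 0]],
    [[0, 0, 0], [0, 0, 0]],
    [[0, 0, 0], [0, 0, 0]],
    [[0, 0, 0], [0, 0, 0]],
    [[0, 0, 0], [0, 0, 0]]
  ],
  "grip": 50,
  "force": 50
}}

```text
time: 11.7
tool_pos: [494.7, 216.9, 50.8]
tcp_rot: [-179.6, 50.1, 67.4]
ft_force: [2.2, 3.6, 5.9]
finger_gap: 59.2
grip_force: 55.2
```

Run:
```python
from h import *
s=r.sense();print(s["joint_pos"],s["tool_pos"],s["tcp_rot"],s["time"],s["ft_force"],s["finger_gap"],s["grip_force"])
Tc=tool(s);np.save("pick.npy",Tc)
print("up in tool",Tc[:3,:3].T@Z, "tcp in shaker",np.stack([NX,Y,AX])@(s["tool_pos"]-base))
c=r.camera_params("wrist");p,d=r.snapshot("wrist");W=cloud(d,c,c["tool_from_camera"]);cv2.imwrite("pics/w7.png",p)
h=cv2.cvtColor(p,cv2.COLOR_BGR2HSV)
k=(h[...,1]>110)&(abs(h[...,0].astype(int)-25)<7)&(h[...,2]>90)&(d<300)&(abs(W[...,0]+0)<130)&(abs(W[...,1])<40)
print("lid in tool",k.sum(),np.percentile(W[k],[1,50,99],axis=0))
```

```text
[ 35.3   51.31  58.2  -26.05 113.69  57.02] [494.69 216.93  50.79] [-179.6    50.11   67.42] 11.7 [2.19 3.55 5.94] 59.22648396474088 55.236772913485765
up in tool [-0.77 -0.   -0.64] tcp in shaker [-51.01   0.81  50.36]
lid in tool 564 [[ -5.3  -39.86 -81.64]
 [ -3.86  -0.23 -80.4 ]
 [103.04  38.25 -50.5 ]]
```

Request:
{"fn": "jog_arm", "kwargs": {
  "rows": [
    [[-4, 0, -3], [0, 0, 0]],
    [[-12, 0, -10], [0, 0, 0]],
    [[-23, 0, -19], [0, 0, 0]],
    [[-38, 0, -32], [0, 0, 0]],
    [[-54, 0, -45], [0, 0, 0]],
    [[-69, 0, -58], [0, 0, 0]],
    [[-84, 0, -70], [0, 0, 0]],
    [[-100, 0, -83], [0, 0, 0]],
    [[-115, 0, -96], [0, 0, 0]],
    [[-115, 0, -96], [0, 0, 0]]
  ]
}}

```text
time: 12.75
tool_pos: [496.1, 216.8, 203.8]
tcp_rot: [-179.8, 49.9, 67.2]
ft_force: [0.5, 0.4, -2.0]
finger_gap: 59.7
grip_force: 54.6
```

```bash
cat >> h.py <<'E'
# shaker<->tool while held: tcp = b + x0*n + y0*y + z0*a
x0,y0,z0=-51.0,0.8,50.4
def pour(M,az,e):
    """TCP pose with mouth at M, lid heading az, elevation e"""
    h=np.array([np.cos(np.radians(az)),np.sin(np.radians(az)),0]);e=np.radians(e)
    a=h*np.cos(e)+Z*np.sin(e);n=-h*np.sin(e)+Z*np.cos(e);y=np.cross(a,n)
    b=np.asarray(M)-119*a+18*n
    return frame(-y,-n),b+x0*n+y0*y+z0*a,b
E
python3 - <<'E'
from h import *
s=r.sense();print(s["joint_pos"],s["tool_pos"],s["tcp_rot"],s["time"],s["ft_force"],s["finger_gap"],s["grip_force"])
az=265;h=np.array([np.cos(np.radians(az)),np.sin(np.radians(az)),0])
Rc,pc=None,None
for z,off,e in((230,30,25),(150,30,5)):
    M=np.array([426,-45,z])-off*h;Rt,pt,b=pour(M,az,e);print(z,e,pt,b);go(Rt,pt,s,Rc,pc);Rc,pc=Rt,pt
E
```

```text
[ 35.22  42.25  55.05 -29.18 124.31  50.65] [496.11 216.82 203.78] [-179.81   49.93   67.22] 12.75 [ 0.53  0.43 -2.  ] 59.674734874305784 54.57189291715622
230 25 [432.02  33.   171.1 ] [438.68  99.9  196.02]
shift [-100.1   12.6  169.7] rotvec [-0.19  0.43 -0.25]
150 5 [433.52  50.17 111.15] [439.08 104.54 157.56]
shift [41.   0.  47.1] rotvec [ 0.    0.35 -0.  ]
```

Request:
{"fn": "jog_arm", "kwargs": {
  "rows": [
    [[-17, 2, 28], [-0.03, 0.07, -0.04]],
    [[-33, 4, 57], [-0.06, 0.14, -0.08]],
    [[-50, 6, 85], [-0.09, 0.21, -0.12]],
    [[-67, 9, 113], [-0.13, 0.29, -0.17]],
    [[-83, 11, 142], [-0.16, 0.36, -0.21]],
    [[-100, 13, 170], [-0.19, 0.43, -0.25]],
    [[-100, 13, 170], [-0.19, 0.43, -0.25]],
    [[-100, 13, 170], [-0.19, 0.43, -0.25]]
  ]
}}

```text
time: 13.55
tool_pos: [429.9, 30.8, 167.6]
tcp_rot: [-179.5, 25.2, 85.0]
ft_force: [0.3, -1.3, -2.0]
finger_gap: 59.6
grip_force: 55.6
```

Run:
```python
from h import *
s=r.sense();print(s["joint_pos"],s["tool_pos"],s["tcp_rot"],s["time"],s["finger_gap"])
az=265;h=np.array([np.cos(np.radians(az)),np.sin(np.radians(az)),0])
for z,off,e in((120,30,8),(90,30,3)):
    M=np.array([426,-45,z])-off*h;Rt,pt,b=pour(M,az,e);print(z,e,pt,b);go(Rt,pt,s)
Rc,pc=Rt,pt
for e in(-6,-15,-25,-32):
    Rt,pt,b=pour(M,az,e);print(e,b);go(Rt,pt,s,Rc,pc)
# where does the wrist camera see the lid? check slip
c=r.camera_params("wrist");p,d=r.snapshot("wrist");W=cloud(d,c,c["tool_from_camera"])
hh=cv2.cvtColor(p,cv2.COLOR_BGR2HSV)
k=(hh[...,1]>110)&(abs(hh[...,0].astype(int)-25)<7)&(hh[...,2]>90)&(d<300)&(abs(W[...,1])<40)&(W[...,0]<0)
print("lid in tool",k.sum(),np.percentile(W[k],[1,50,99],axis=0) if k.sum() else 0)
```

```text
[ 17.99  -7.21 107.21 -22.89  90.87  24.95] [429.91  30.75 167.62] [-179.47   25.23   85.01] 13.55 59.60141558773528
120 8 [433.34  48.05  77.77] [439.1  104.77 121.26]
shift [54.2  2.6 73.8] rotvec [-0.01  0.3  -0.  ]
90 3 [433.64  51.48  53.45] [439.05 104.21 101.75]
shift [67.6  2.8 94.3] rotvec [-0.01  0.39 -0.  ]
-6 [438.77 100.91 120.34]
shift [  4.3   0.  -11.1] rotvec [0.   0.16 0.  ]
-15 [438.23  94.75 138.19]
shift [  6.8   0.  -22.8] rotvec [0.   0.31 0.  ]
-25 [437.35  84.75 156.61]
shift [  7.5   0.  -36.1] rotvec [ 0.    0.49 -0.  ]
-32 [436.58  75.92 168.33]
shift [  6.5   0.  -45.3] rotvec [ 0.    0.61 -0.  ]
lid in tool 514 [[ -5.47 -18.4  -81.75]
 [ -4.01  -0.2  -80.65]
 [ -2.64  16.42 -79.43]]
```

Run:
```python
from h import *
s=r.sense()
az=275;h=np.array([np.cos(np.radians(az)),np.sin(np.radians(az)),0])
M=np.array([426,-45,90])-32*h
Rt,pt,b=pour(M,az,4);print(pt,b);go(Rt,pt,s);Rc,pc=Rt,pt
for e in(-4,-12,-20,-28):
    Rt,pt,b=pour(M,az,e);print(e,b);go(Rt,pt,s,Rc,pc)
```

```text
[416.65  52.69  52.3 ] [412.76 106.39  99.66]
shift [ 67.1 -15.   96.2] rotvec [-0.05  0.37 -0.17]
-4 [412.97 103.89 116.26]
shift [ 3.9 -0.  -9.9] rotvec [0.   0.14 0.  ]
-12 [413.39  99.11 132.35]
shift [  6.4  -0.  -20.2] rotvec [0.   0.28 0.  ]
-20 [414.    92.14 147.61]
shift [  7.5  -0.  -30.8] rotvec [ 0.    0.42 -0.  ]
-28 [414.79  83.13 161.76]
shift [  7.1  -0.  -41.4] rotvec [-0.    0.56 -0.  ]
```

Request:
{"fn": "jog_arm", "kwargs": {
  "rows": [
    [[10, -2, 14], [-0.01, 0.05, -0.02]],
    [[20, -4, 29], [-0.01, 0.11, -0.05]],
    [[30, -7, 43], [-0.02, 0.17, -0.08]],
    [[40, -9, 58], [-0.03, 0.22, -0.1]],
    [[50, -11, 72], [-0.04, 0.28, -0.13]],
    [[60, -13, 86], [-0.04, 0.33, -0.15]],
    [[67, -15, 96], [-0.05, 0.37, -0.17]],
    [[67, -15, 96], [-0.05, 0.37, -0.17]],
    [[67, -15, 96], [-0.05, 0.37, -0.17]]
  ]
}}

```text
time: 14.5
tool_pos: [417.0, 53.0, 52.5]
tcp_rot: [-179.7, 4.0, 95.0]
ft_force: [0.1, 0.4, -1.6]
finger_gap: 59.3
grip_force: 55.6
```

Run:
```python
from h import *
s=r.sense();print(s["joint_pos"],s["tool_pos"],s["tcp_rot"],s["time"],s["finger_gap"],s["ft_force"])
az=275;h=np.array([np.cos(np.radians(az)),np.sin(np.radians(az)),0]);M=np.array([426,-45,90])-32*h
for e in(-10,-20,-28): Rt,pt,b=pour(M,az,e);go(Rt,pt,s)
p,_=r.snapshot("side");q,_=r.snapshot("wrist");cv2.imwrite("pics/s8.png",np.hstack([cv2.resize(p[140:320,240:420],(400,400)),cv2.resize(q,(400,400))]))
```

```text
[  4.04 -13.67 121.42  -4.19  72.49   0.29] [417.01  53.    52.48] [-179.74    3.99   95.03] 14.5 59.28403878076718 [ 0.11  0.38 -1.63]
shift [  5.7  -0.5 -17.4] rotvec [-0.01  0.24 -0.  ]
shift [  7.2  -0.5 -30.5] rotvec [-0.01  0.42 -0.  ]
shift [  6.8  -0.6 -41.2] rotvec [-0.01  0.56 -0.  ]
```

View pics/s8.png

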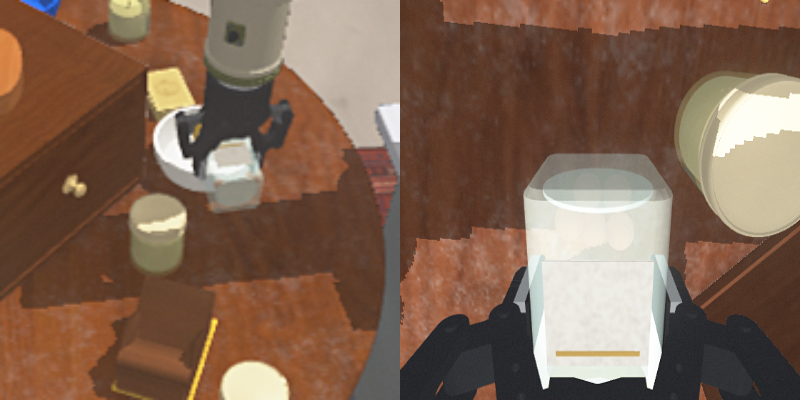

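Request:
{"fn": "jog_arm", "kwargs": {
  "rows": [
    [[1, 0, -2], [0, 0.03, 0]],
    [[2, 0, -4], [0, 0.06, 0]],
    [[3, 0, -6], [0, 0.09, 0]],
    [[3, 0, -8], [0, 0.12, 0]],
    [[4, 0, -10], [0, 0.14, 0]],
    [[4, 0, -11], [0, 0.16, 0]],
    [[5, 0, -13], [0, 0.18, 0]],
    [[5, 0, -14], [0, 0.2, 0]],
    [[6, 0, -16], [0, 0.22, 0]],
    [[6, 0, -17], [0, 0.24, 0]]
  ]
}}

```text
time: 15.6
tool_pos: [416.2, 60.0, 69.2]
tcp_rot: [-179.8, -9.9, 95.0]
ft_force: [-0.2, -0.3, -3.4]
finger_gap: 59.5
grip_force: 55.6
```

Request:
{"fn": "jog_arm", "kwargs": {
  "rows": [
    [[0, 0, 0], [0, 0, 0]],
    [[0, 0, 0], [0, 0, 0]],
    [[0, 0, 0], [0, 0, 0]],
    [[0, 0, -2], [0, 0.03, 0]],
    [[0, 0, -4], [0, 0.06, 0]],
    [[1, 0, -7], [0, 0.09, 0]],
    [[1, 0, -9], [0, 0.12, 0]],
    [[1, 0, -11], [0, 0.15, 0]],
    [[1, 0, -13], [0, 0.18, 0]],
    [[1, 0, -13], [0, 0.18, 0]]
  ]
}}

```text
time: 16.6
tool_pos: [416.4, 58.1, 82.0]
tcp_rot: [-179.8, -20.2, 94.9]
ft_force: [0.1, -0.3, -2.8]
finger_gap: 59.6
grip_force: 55.7
```

```bash
cat > look.py <<'E'
from h import *
import sys
s=r.sense();print(s["tool_pos"],s["tcp_rot"],s["time"],s["finger_gap"],s["ft_force"])
p,_=r.snapshot("side");q,_=r.snapshot("wrist");t,_=r.snapshot("top")
z=lambda a:cv2.resize(a,(266,400),interpolation=cv2.INTER_CUBIC)
cv2.imwrite(sys.argv[1],np.hstack([z(p[165:255,295:355]),z(q[60:400,140:420]),z(t[210:300,258:318])]))
for n,I in(("wrist",q),("side",p),("top",t)):
    h=cv2.cvtColor(I,cv2.COLOR_BGR2HSV);m=((h[...,0]<14)&(h[...,1]>60)&(h[...,2]>120)).astype(np.uint8)
    print(n,m.sum())
E
python3 look.py pics/l9.png
```

```text
[416.42  58.13  81.96] [-179.81  -20.2    94.9 ] 16.6 59.5688848437352 [ 0.07 -0.33 -2.75]
wrist 34458
side 69014
top 38463
```

View pics/l9.png

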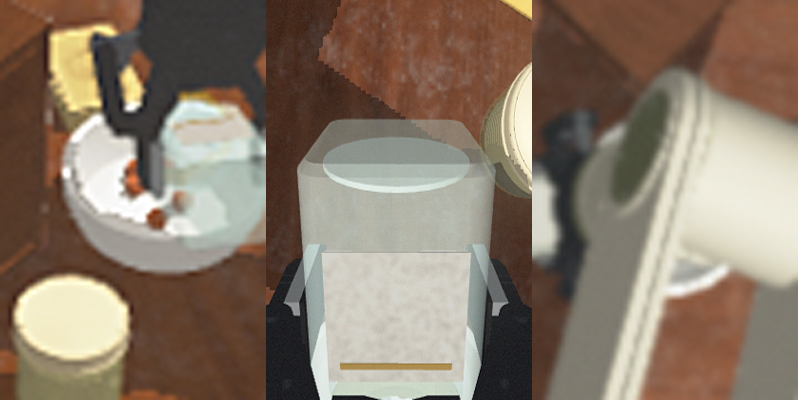

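Request:
{"fn": "jog_arm", "kwargs": {
  "rows": [
    [[0, 0, -6], [0, 0.08, 0]],
    [[0, 0, -12], [0, 0.16, 0]],
    [[0, 0, -12], [0, 0.16, 0]],
    [[12, 0, -12], [0, 0.16, 0]],
    [[0, 0, -12], [0, 0.16, 0]],
    [[12, 0, -12], [0, 0.16, 0]],
    [[0, 0, -12], [0, 0.16, 0]],
    [[12, 0, -12], [0, 0.16, 0]],
    [[0, 0, -12], [0, 0.16, 0]],
    [[0, 0, -12], [0, 0.16, 0]]
  ]
}}

```text
time: 17.75
tool_pos: [416.6, 54.2, 93.0]
tcp_rot: [-179.8, -29.2, 95.0]
ft_force: [-0.1, -0.0, -2.0]
finger_gap: 59.7
grip_force: 55.7
```

Request:
{"fn": "jog_arm", "kwargs": {
  "rows": [
    [[0, 8, 0], [0, 0, 0]],
    [[0, -8, 0], [0, 0, 0]],
    [[0, 8, 0], [0, 0, 0]],
    [[0, -8, 0], [0, 0, 0]],
    [[10, 0, 0], [0, 0, 0]],
    [[0, 0, 0], [0, 0, 0]],
    [[10, 0, 0], [0, 0, 0]],
    [[0, 0, 0], [0, 0, 0]],
    [[0, 0, 0], [0, 0, 0]],
    [[0, 0, 0], [0, 0, 0]]
  ]
}}

```text
time: 18.75
tool_pos: [416.7, 54.4, 93.0]
tcp_rot: [-179.8, -29.3, 94.9]
ft_force: [0.3, 0.7, -3.3]
finger_gap: 59.7
grip_force: 55.9
```

Run:
```python
from h import *
s=r.sense();print(s["tool_pos"],s["tcp_rot"],s["time"],s["finger_gap"],s["ft_force"])
# raise 110 and come level for next call
b0=426,-45
up=s["tool_pos"]+130*Z
go(tool(s)[:3,:3],up)
az=275;h=np.array([np.cos(np.radians(az)),np.sin(np.radians(az)),0])
for M,e in((np.array([426,-45,230])-90*h,-20),):
    Rt,pt,b=pour(M,az,e);print(pt,b);go(Rt,pt)
```

```text
[416.69  54.37  93.02] [-179.78  -29.32   94.89] 18.75 59.6750119096454 [ 0.26  0.67 -3.29]
shift [  63.7   -0.4 -113.3] rotvec [0. 0. 0.]
[410.76 120.05 222.45] [408.95 149.92 287.61]
shift [120.9  -0.6 -80.6] rotvec [-0.   -0.16 -0.  ]
```

Request:
{"fn": "jog_arm", "kwargs": {
  "rows": [
    [[6, 0, -12], [0, -0.1, 0]],
    [[13, 0, -23], [0, -0.2, 0]],
    [[25, 0, -45], [0, -0.32, 0]],
    [[38, 0, -68], [0, -0.44, 0]],
    [[51, 0, -90], [0, -0.56, 0]],
    [[64, 0, -113], [0, -0.68, 0]],
    [[110, 0, -90], [0, -0.8, 0]],
    [[150, 0, -68], [0, -0.8, 0]],
    [[150, 0, -68], [0, -0.8, 0]],
    [[150, 0, -68], [0, -0.8, 0]]
  ]
}}

```text
time: 19.75
tool_pos: [407.8, 153.9, 225.5]
tcp_rot: [-179.7, 16.5, 95.4]
ft_force: [-0.1, -0.1, -2.5]
finger_gap: 59.2
grip_force: 56.1
```

```bash
cat > cnt.py <<'E'
from h import *
s=r.sense();print(s["tool_pos"],s["tcp_rot"],s["joint_pos"],s["time"],s["finger_gap"])
for n in("side","top"):
    c=r.camera_params(n);p,d=r.snapshot(n);cv2.imwrite(f"pics/c_{n}.png",p);W=cloud(d,c)
    h=cv2.cvtColor(p,cv2.COLOR_BGR2HSV);rr=np.hypot(W[...,0]-426,W[...,1]+45)
    m=((h[...,1]>85)&((h[...,0]<18)|(h[...,0]>170))&(rr<64)&(W[...,2]<60)&(W[...,2]>3)).astype(np.uint8)
    k,_,st,ce=cv2.connectedComponentsWithStats(m)
    print(n,m.sum(),[(int(st[i,4]),np.round(ce[i]).tolist(),np.round(W[int(ce[i][1]),int(ce[i][0])]).tolist()) for i in range(1,k) if st[i,4]>3])
    ins=(rr<70)&(W[...,2]<60);print("bowl seen",ins.sum())
    b=(rr<85)&(abs(W[...,2]-50)<5)
    if b.sum()>20: print("rim",cv2.minEnclosingCircle(W[b][:,:2].astype(np.float32)))
    a=np.full((90,60),'.');  v0,u0=(185,305) if n=="side" else (230,262)
    for v in range(v0,v0+45):
        print("".join('#' if m[v,u] else ('o' if ins[v,u] else '.') for u in range(u0,u0+56))) if n=="side" else 0
E
python3 cnt.py
```

```text
[407.81 153.89 225.47] [-179.74   16.51   95.36] [ 27.63 -11.71 102.84 -15.21  95.32  21.74] 19.75 59.21914494694124
side 83 [(34, [325.0, 205.0], [440.0, -78.0, 17.0]), (16, [332.0, 202.0], [421.0, -83.0, 19.0]), (16, [336.0, 210.0], [413.0, -54.0, 16.0]), (17, [330.0, 214.0], [430.0, -38.0, 15.0])]
bowl seen 1521
rim ((434.92889404296875, -43.61527633666992), 75.25928497314453)
........................................................
........................................................
........................................................
....................oo.o.ooo.o.oo.......................
................oooooooooooooo.oo.......................
..............ooooooo.ooooooooooo.......................
............oooooooooooooooooooooo......................
..........oooooooooooooooooooooooo......................
.........ooooooooooooooooooooooooo...o..................
........oooooooooooooooooooooooooooooo..................
.......ooooooooooooooooooooooooooooooo..................
.......ooooooooooooooooooooooooooooooo..................
......ooooooooooooooooooooooooooo
[... 1449 characters left out ...]
......oooooooooooooooooooooooooooooooooooooooooo........
.......ooooooooooooooooooooooooooo.oooooooooooo.........
........o.oooooooooooooooooooooooooooooooooooo..........
.........oooooooooooooooooooooooooooooooooooo...........
..........oooooooooooooooooooooooooooooooooo............
............oooooooooooooooooooo.oooooooo.o.............
...............ooooooooooooooooooooooooooo..............
top 30 [(6, [294.0, 250.0], [443.0, -69.0, 27.0]), (7, [299.0, 251.0], [439.0, -84.0, 17.0]), (4, [284.0, 254.0], [433.0, -34.0, 23.0]), (7, [299.0, 257.0], [418.0, -86.0, 25.0]), (6, [290.0, 259.0], [412.0, -51.0, 30.0])]
bowl seen 1279
rim ((424.8361511230469, -45.88032913208008), 69.4996337890625)
```

Run:
```python
from h import *
T=np.load("pick.npy");s=r.sense()
go(T[:3,:3],T[:3,3]+153*Z,s)
c=r.camera_params("wrist");p,d=r.snapshot("wrist");q=cv2.imread("pics/w7.png")
# label bar / body edges: shift between pick view and now
for I in(q,p):
    h=cv2.cvtColor(I,cv2.COLOR_BGR2HSV);m=(h[...,1]>90)&(abs(h[...,0].astype(int)-22)<6)&(h[...,2]>110)
    m[:250]=0;m[:,:200]=0;m[:,360:]=0;v,u=np.where(m);print(m.sum(),u.mean(),v.mean(),np.polyfit(u,v,1)[0])
```

```text
shift [61.6 91.8  4.2] rotvec [ 0.27 -0.57  0.41]
585 276.0 371.0 -2.7153193948863994e-16
577 275.28249566724435 370.9965337954939 -0.00018655927249979965
```

Request:
{"fn": "jog_arm", "kwargs": {
  "rows": [
    [[8, 11, 1], [0.03, -0.07, 0.05]],
    [[15, 23, 1], [0.07, -0.14, 0.1]],
    [[23, 34, 2], [0.1, -0.21, 0.15]],
    [[31, 46, 2], [0.13, -0.28, 0.2]],
    [[38, 57, 3], [0.17, -0.36, 0.26]],
    [[46, 69, 3], [0.2, -0.43, 0.31]],
    [[54, 80, 4], [0.24, -0.5, 0.36]],
    [[62, 92, 4], [0.27, -0.57, 0.41]],
    [[62, 92, 4], [0.27, -0.57, 0.41]],
    [[62, 92, 4], [0.27, -0.57, 0.41]]
  ]
}}

```text
time: 20.9
tool_pos: [495.5, 216.0, 202.2]
tcp_rot: [-179.4, 50.1, 67.6]
ft_force: [-0.1, 0.3, -1.9]
finger_gap: 59.6
grip_force: 56.1
```

```bash
cat > ret.py <<'E'
from h import *
T=np.load("pick.npy")
ps=[];s=r.sense()
print(s["tool_pos"]-T[:3,3],s["tcp_rot"],s["time"],s["ft_force"],s["finger_gap"])
for z in(153,60,20,3,0): print(z,end=" ");go(T[:3,:3],T[:3,3]+z*Z,s)
E
python3 ret.py
```

```text
[  0.78  -0.98 151.45] [-179.42   50.06   67.6 ] 20.9 [-0.07  0.31 -1.92] 59.59088596796446
153 shift [-0.8 -1.1 -1.5] rotvec [-0. -0.  0.]
60 shift [70.5 -0.5 58.2] rotvec [-0. -0.  0.]
20 shift [101.2  -0.3  83.9] rotvec [-0. -0.  0.]
3 shift [114.2  -0.1  94.8] rotvec [-0. -0.  0.]
0 shift [116.5  -0.1  96.8] rotvec [-0. -0.  0.]
```

Request:
{"fn": "jog_arm", "kwargs": {
  "rows": [
    [[18, -0.5, 15], [0, 0, 0]],
    [[36, -0.5, 30], [0, 0, 0]],
    [[54, -0.5, 45], [0, 0, 0]],
    [[70, -0.5, 58], [0, 0, 0]],
    [[82, -0.5, 68], [0, 0, 0]],
    [[92, -0.5, 76], [0, 0, 0]],
    [[101, -0.5, 84], [0, 0, 0]],
    [[101, -0.5, 84], [0, 0, 0]]
  ]
}}

```text
time: 21.7
tool_pos: [494.2, 218.4, 71.1]
tcp_rot: [-179.6, 50.0, 67.6]
ft_force: [1.6, -1.0, -3.3]
finger_gap: 59.6
grip_force: 56.0
```

```bash
python3 ret.py
```

```text
[-0.48  1.42 20.29] [-179.62   50.03   67.61] 21.7 [ 1.65 -1.02 -3.3 ] 59.60937155970449
153 shift [-102.4    0.4  -84.4] rotvec [ 0. -0.  0.]
60 shift [-31.2   0.8 -24.7] rotvec [ 0. -0.  0.]
20 shift [-0.5  1.   1. ] rotvec [ 0. -0.  0.]
3 shift [12.5  1.1 12. ] rotvec [ 0. -0.  0.]
0 shift [14.8  1.1 13.9] rotvec [ 0. -0.  0.]
```

Request:
{"fn": "jog_arm", "kwargs": {
  "rows": [
    [[3, 0.5, 3], [0, 0, 0]],
    [[6, 0.5, 6], [0, 0, 0]],
    [[9, 0.5, 8], [0, 0, 0]],
    [[11.5, 0.5, 10.5], [0, 0, 0]],
    [[13.5, 0.5, 12.5], [0, 0, 0]],
    [[14.5, 0.5, 13.5], [0, 0, 0]],
    [[14.5, 0.5, 13.5], [0, 0, 0]],
    [[14.5, 0.5, 13.5], [0, 0, 0]]
  ]
}}

```text
time: 22.5
tool_pos: [494.4, 217.8, 53.2]
tcp_rot: [-179.7, 49.9, 67.6]
ft_force: [0.0, -0.7, -1.4]
finger_gap: 59.8
grip_force: 56.0
```

```bash
python3 ret.py
```

```text
[-0.31  0.87  2.38] [-179.66   49.94   67.55] 22.5 [ 0.05 -0.75 -1.37] 59.83655677345614
153 shift [-115.7    0.   -96.4] rotvec [ 0. -0.  0.]
60 shift [-44.5   0.4 -36.6] rotvec [ 0. -0.  0.]
20 shift [-13.9   0.6 -10.8] rotvec [ 0. -0.  0.]
3 shift [-0.9  0.6  0.1] rotvec [ 0. -0.  0.]
0 shift [1.4 0.6 2.1] rotvec [ 0. -0.  0.]
```

Request:
{"fn": "jog_arm", "kwargs": {
  "rows": [
    [[0.8, 0, 0.7], [0, 0, 0]],
    [[1.6, 0, 1.4], [0, 0, 0]],
    [[2.4, 0, 2], [0, 0, 0]],
    [[2.4, 0, 2], [0, 0, 0]],
    [[2.4, 0, 2], [0, 0, 0]]
  ]
}}

```text
time: 23.0
tool_pos: [494.4, 217.7, 51.1]
tcp_rot: [-179.7, 50.0, 67.5]
ft_force: [-2.2, 0.0, 5.2]
finger_gap: 59.6
grip_force: 56.6
```

```bash
python3 ret.py
```

```text
[-0.32  0.76  0.32] [-179.71   49.99   67.48] 23.0 [-2.15  0.04  5.18] 59.5504468239972
153 shift [-117.3    0.1  -97.7] rotvec [ 0. -0.  0.]
60 shift [-46.1   0.4 -37.9] rotvec [ 0. -0.  0.]
20 shift [-15.4   0.5 -12.2] rotvec [ 0. -0.  0.]
3 shift [-2.4  0.6 -1.3] rotvec [ 0. -0.  0.]
0 shift [-0.1  0.6  0.6] rotvec [ 0. -0.  0.]
```

Seated (contact force up). Release and back off along the tool axis.

Request:
{"fn": "jog_arm", "kwargs": {
  "rows": [
    [[0, 0, 0], [0, 0, 0]],
    [[0, 0, 0], [0, 0, 0]],
    [[0, 0, 0], [0, 0, 0]],
    [[0, 0, 0], [0, 0, 0]],
    [[0, 0, 0], [0, 0, 0]],
    [[0, 0, -15], [0, 0, 0]],
    [[0, 0, -40], [0, 0, 0]],
    [[0, 0, -75], [0, 0, 0]],
    [[0, 0, -110], [0, 0, 0]],
    [[-20, 0, -150], [0, 0, 0]]
  ],
  "grip": 85
}}

```text
time: 24.0
tool_pos: [533.1, 312.1, 159.7]
tcp_rot: [-179.4, 50.2, 67.8]
ft_force: [0.7, 0.0, -1.0]
finger_gap: 84.8
grip_force: 0.0
```

Request:
{"fn": "jog_arm", "kwargs": {
  "rows": [
    [[-30, 0, -20], [0, 0, 0]],
    [[-60, 0, -40], [0, 0, 0]],
    [[-60, 0, -40], [0, 0, 0]],
    [[-60, 0, -40], [0, 0, 0]]
  ]
}}

```text
time: 24.4
tool_pos: [531.8, 304.5, 234.8]
tcp_rot: [-179.8, 49.8, 67.4]
ft_force: [-0.3, 0.8, -0.4]
finger_gap: 84.9
grip_force: 0.0
```

```bash
python3 - <<'E'
from h import *
s=r.sense();print(s["tool_pos"],s["time"],s["finger_gap"],s["ft_force"])
F=np.stack([NX,Y,AX],1)
def meas(p,d,c,T=None,n=""):
    L=(cloud(d,c,T)-base)@F;h=cv2.cvtColor(p,cv2.COLOR_BGR2HSV)
    k=(h[...,1]>110)&(abs(h[...,0].astype(int)-25)<7)&(h[...,2]>90)&(np.hypot(L[...,0],L[...,1])<40)&(abs(L[...,2]-108)<20)
    a=L[(abs(L[...,2]-50)<25)&(abs(L[...,1])<20)&(abs(L[...,0]-29)<12)]
    A=np.c_[a[:,1:],np.ones(len(a))]
    print(n,"lid",k.sum(),np.percentile(L[k],[1,50,99],axis=0).round(1).tolist() if k.sum() else 0,"face",len(a),np.linalg.lstsq(A,a[:,0],rcond=None)[0] if len(a) else 0)
c=r.camera_params("side");p,d=r.snapshot("side");meas(cv2.imread("pics/side0.png"),np.load("pics/side0.npy"),c,None,"before");meas(p,d,c,None,"after")
cw=r.camera_params("wrist");p,d=r.snapshot("wrist");meas(p,d,cw,tool(s)@cw["tool_from_camera"],"wrist")
p0=cv2.imread("pics/side0.png");q,_=r.snapshot("side");df=(np.abs(p0.astype(int)-q).sum(2)>90).astype(np.uint8)
n,_,st,ce=cv2.connectedComponentsWithStats(df)
print([(st[i].tolist()) for i in range(1,n) if st[i,4]>25])
E
python3 cnt.py | grep -v '^\.'
```

```text
[531.76 304.55 234.76] 24.4 84.89775453744997 [-0.27  0.81 -0.38]
before lid 281 [[-28.0, -28.0, 98.1], [22.5, 3.2, 111.2], [31.2, 29.3, 118.8]] face 356 [ 0.01 -0.02 30.54]
after lid 183 [[-29.3, -25.1, 106.1], [20.5, 2.1, 116.1], [31.6, 30.8, 118.9]] face 165 [ 0.   -0.02 30.51]
wrist lid 1513 [[7.9, -25.7, 98.9], [26.1, 0.4, 108.7], [31.1, 30.8, 118.9]] face 4045 [ 0.01 -0.02 31.85]
[[359, 0, 33, 70, 1248], [188, 0, 360, 406, 37902], [489, 37, 25, 8, 35], [433, 70, 10, 19, 91], [516, 99, 44, 89, 1620], [270, 130, 19, 21, 176], [289, 138, 15, 10, 102], [448, 233, 49, 12, 359], [434, 241, 70, 22, 992], [389, 297, 12, 7, 33], [205, 343, 14, 19, 50], [352, 342, 17, 16, 92], [285, 347, 40, 23, 267], [199, 353, 5, 12, 28], [217, 353, 16, 19, 85], [201, 372, 12, 12, 66], [187, 379, 13, 10, 32], [238, 384, 9, 7, 28], [176, 390, 12, 9, 28], [233, 392, 19, 14, 115], [210, 397, 31, 18, 205], [254, 402, 12, 11, 46], [160, 406, 8, 10, 29]]
[530.87 303.87 231.76] [-179.51   50.09   67.68] [ 38.63  59.02  26.79 -31.71 136.03  46.48] 24.55 84.89266224269932
side 1 []
bowl seen 191
rim ((446.26336669921875, -53.036460876464844), 63.21146774291992)
top 31 [(6, [294.0, 250.0], [443.0, -70.0, 20.0]), (8, [298.0, 251.0], [439.0, -84.0, 22.0]), (4, [284.0, 254.0], [433.0, -34.0, 19.0]), (7, [299.0, 257.0], [418.0, -86.0, 26.0]), (6, [290.0, 259.0], [412.0, -51.0, 20.0])]
bowl seen 1281
rim ((424.789306640625, -46.134796142578125), 69.60454559326172)
```

```bash
python3 -c "
from bench import r
print(r.hand_in())"
```

```text
the job is handed in; nothing more can be done
None
```

I turned the dial to its wide window (within about 4° of fully open), poured all five beads into the white bowl, and laid the empty shaker back in its stand; the bowl stayed where it stood, and I handed the job in at about 25 s with the gripper clear, so the verdict is not known to me.

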